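# Open the popped guard hood past its hidden safety catch

## Robot

A 6-joint arm with a two-finger parallel gripper is mounted at the origin on the work surface. World frame = base frame: x ahead of the robot, y to its left, z up, the work surface at z = 0. Lengths are in mm, angles in rad, forces in N, time in s.
With the tool pointing down it reaches from about 425 to 1125 mm from the base axis. Payload 14.9 kg.
Tool frame: the origin (TCP) lies at the very end of the fingers, on their centre line; the grasp point (between the pads) lies 19 mm behind it; z points along the fingers, y is the line along which they close (so a half turn about z gives the same grasp; the last joint's range is limited). The gripper opens to 91 mm and grips with 3 to 60 N. Pads are 32 mm wide; open, the fingers measure 118 mm over their backs; the gripper's body (76 mm by 178 mm) begins 60 mm behind the grasp point.
Start: joints at [1.194, 0.379, 1.734, -0, 1.028, -0.033], TCP at [235.955, 659.047, 213.932] pointing down, gripper open.
Joint ranges: [-2.77, 2.77], [-0.74, 2.19], [0, 2.66], [-1.06, 4.2], [0.31, 2.87], [-3.08, 3.08]. Speed limits (rad/s): [1.89, 1.89, 2.39, 3.14, 3.14, 3.14].

## Interface

Orientations are given as a unit quaternion [w, x, y, z].
In Python, from rig import monitor, snapshot, job gives the robot as it stands.
- The arm moves only by the tool step_arm, never from a script. Its argument "targets" is a list that holds one entry, the list of rows, each a list of 4 numbers: the shift along the tool's x, y, z in m, then the turn about the tool's z in rad. In form: [[[tx, ty, tz, spin], ...]]. A call has 1 to 10 rows; each row shifts and turns the commanded pose from where the row before left it, along the tool's axes as they then stand; what a row does not reach is not made up. A row lasts 1/12 s, in which the tool goes at most 41.7 mm and 7.16 degrees, less where a joint would pass 70% of its speed; a pose out of reach is approached as far as the arm can. A call with a gripper value outside its range is refused whole. "claw" is the gripper command: -1 is fully open, 1 is shut, values between are in proportion, set as the call begins (left out, the last holds). The fingers move at their own pace and stop on an object; "force" is the grip in N (left out, the last holds). Time passes only in rows, so rows that do not move let the fingers close. It gives the time, the measured TCP pose, the force, the opening and the grip force at its end, in the units of the state.
- monitor.observe(): the state, without advancing time (a new reading comes with each control period).
- snapshot(name): name is "scene" or "top" or "wrist"; returns a dict with "img" (400x640x3 uint8, red, green, blue), "intrinsics" (3x3 intrinsics, pixels), "k1" (the pictures are not rectified: a ray, as slopes to the right and down, at radius r is drawn at 1 + k1 r^2 times it, then the intrinsics apply), "extrinsics" (4x4, takes a point from camera to world coordinates); the wrist camera has in their place "mount" (4x4, takes a point from camera to tool coordinates, whose origin is the TCP and whose axes are the flange's). Camera axes: x right, y up, looking along -z (the intrinsics and any distortion apply to the point x, -y, -z); pixel columns grow to the right and rows downward; lengths in mm; the calibration is good to about 2 mm. A picture is of the moment at which its call begins: read the wrist's pose just before it. There is no depth.
- job.finish_job(): hands the job in; it is judged then, once.
The state is a dict: "clock": time; "joint_positions": joint angles; "qvel": joint speeds; "effort": joint torques, N m; "position": TCP position; "ee_rot": TCP orientation; "force": force on the tool from outside, world axes, zero at the start; "moment": the same for the moment, N m; "gripper_width": finger opening in mm; "gripper_force": force on a finger pad.
Only numpy, scipy, OpenCV 4.12 (cv2) and the standard library are available. Lean on these libraries where they do the work, as an engineer would, in place of code of your own. Each camera call takes 0.05 s, during which the arm holds its last target. There are 200 camera calls.

## Task

The guard hood of the moulding trimmer has popped up at its front edge but is still held by the sprung safety catch hidden under that edge. Reach under the front edge, feel for the catch, push it aside to the machine's left (the robot's left as it faces the machine) while you lift the hood, then swing the hood up and back until it stands upright by itself, and let go. Be gentle: do not press or pry anywhere on the machine with more than 25 N, do not fling the hood, and leave the other things on the bench where they are.

Things in the scene. Friction and masses are not known exactly. Their poses are not given: they have to be found in the camera images.
- machine: Bolted-down trimmer, green base 220 mm wide (x -45 to +70), top at z = 75 mm; foot plate from x = -45; a wing each side, x +5 to +70, out to y = +-208, up to z = 97. Origin on the bench under it; x from its front (robot side) to its back, y to its left, z up. Over it a grey steel guard hood, 220 mm wide, 45 mm high, hollow. Site positions are told in this frame (mm).
- hinge (a point): middle of the hood's hinge line, which runs along machine y; at x = +65, z = 85
- catch_zone (a point): Point under the lip (x = -63, y = 0, z = 80). The hidden catch's tongue, a steel plate 6 mm thick in y, hangs upright at x = -75 to -50, z = 45 to 115. Where along the edge differs: its middle is anywhere from y = -50 to +35, not measured; feel for it from the right. While it is in, the lip lifts only about 4 mm and is then held rigidly.
- catch_way (a point): Point 40 mm to the left (+y) of catch_zone: the way the sprung tongue swings, about an upright pivot at x = +20 (to the right it is on a stop). 3 N starts it, 7 N at the end. Moved about 15 mm it lets the hood go, at about 26 mm it meets a hard stop. Hold it aside until the lip has risen some 24 mm; then it no longer matters.
- hood (a joint): angle of the guard hood: 0 popped at its front edge (as found), grows as it opens, 1.25 upright, 1.5 its end stop. The hinge is stiff: the hood stays where it is left; lifting straight up at the lip takes about 4 to 6 N, up to 12 N when wedged up by a steep finger.
- hood_lip (a point): Middle of the front lower edge of the hood's lip, 150 mm from the hinge line, moves with the hood; as found at x = -77, z = 132, popped up so that it slopes 0.32 rad up from the hinge. The lip is flat, 5 mm thick, runs the full width, its underside 30 mm deep to where the hollow of the hood begins. It juts 32 mm ahead of the base, open air below it down to the bench.
- glue: white glue bottle with yellow cap, 56 mm across, 150 mm tall, standing; a bystander, origin at its underside
- jar: low amber glass jar with steel lid, 64 mm across, 70 mm tall; a bystander, origin at its underside
- tape: roll of brown tape lying flat, 90 mm across, 25 mm high; a bystander, origin at its underside
- screwdriver: screwdriver lying on the bench; a bystander, origin at its underside
- hammer: hammer lying on the bench; a bystander, origin at its underside
- corner: L-shaped dark wooden frame-corner sample, 90 x 84 mm, 20 mm high, lying on the bench in front of the machine; a bystander, origin at its underside
- offcut: pale wooden offcut 35 x 60 x 20 mm, lying on the left one of the machine's side wings; a bystander, origin at its underside

How it is judged:
By the outcome, as a careful person would: the job done as asked, in the order asked, and still so for the second after the job is handed in, with the robot touching nothing.
It also fails if it takes over 48 s, if anything falls off the work surface, if the arm or the gripper's body presses on something with over 40 N, if the wrist force passes 120 N, or if a joint passes its speed limit or range.

## Working session

There is one attempt and no reset: what is moved stays moved. The work goes in short steps, Python scripts to look and compute and a tool call to move; the robot and the scene stay as the last step left them, time stands still between calls to the robot, and variables do not carry over. Pictures are saved under pics/ and viewed, at most 10 in all, crops included, and the job is handed in when it is done.

Besides the shell and the picture viewer there is one more tool, called after ">>>" by a JSON object that holds its "op" and its "data". step_arm: Moves the arm, as the interface text tells. Its arguments: {"type":"object","properties":{"targets":{"type":"array","items":{"type":"array","items":{"type":"array","items":{"type":"number"}}}},"claw":{"type":"number"},"force":{"type":"number"}},"required":["targets"]}

```bash
mkdir -p pics; ls; cat > h.py <<'E'
import numpy as np,cv2
from rig import monitor,snapshot,job
def grab(n,f):
    s=snapshot(n); cv2.imwrite('pics/'+f,cv2.cvtColor(s['img'],cv2.COLOR_RGB2BGR)); 
    np.savez('pics/'+f+'.npz',**{k:np.array(v) for k,v in s.items()}); return s
def ray(s,u,v,E=None):
    K=np.array(s['intrinsics']);k1=float(s['k1']);E=np.array(s['extrinsics'] if E is None else E)
    p=cv2.undistortPoints(np.array([[[u,v]]],float),K,np.array([k1,0,0,0,0.]))[0,0]
    d=E[:3,:3]@np.array([p[0],-p[1],-1]); return E[:3,3],d
def onz(s,u,v,z,E=None):
    o,d=ray(s,u,v,E); return o+d*(z-o[2])/d[2]
def proj(s,P,E=None):
    K=np.array(s['intrinsics']);k1=float(s['k1']);E=np.array(s['extrinsics'] if E is None else E)
    q=(np.atleast_2d(P)-E[:3,3])@E[:3,:3]; x=q[:,0]/-q[:,2];y=-q[:,1]/-q[:,2];f=1+k1*(x*x+y*y)
    return np.c_[K[0,0]*x*f+K[0,2],K[1,1]*y*f+K[1,2]]
E
python3 - <<'E'
from h import *
a=grab('scene','s1.png');b=grab('top','t1.png')
cv2.imwrite('pics/both.png',cv2.resize(np.vstack([cv2.imread('pics/s1.png'),cv2.imread('pics/t1.png')]),(480,600)))
print(monitor.observe())
for s in(a,b):print(np.round(s['extrinsics'],2).tolist(),s['intrinsics'],s['k1'])
E
```

```text
pics
{'clock': 0.1, 'joint_positions': array([ 1.19371162e+00,  3.79400082e-01,  1.73470027e+00, -1.37809115e-05,
        1.02848697e+00, -3.33025375e-02]), 'qvel': array([-0.00136218, -0.00116725, -0.00206642, -0.00065244, -0.00069103,
        0.00021723]), 'effort': array([-5.56116138e-03, -7.65051126e+01, -4.35292447e+01,  6.51244400e-02,
        3.98303603e-02,  4.60774493e-05]), 'position': array([235.81849406, 658.71693684, 213.33405218]), 'ee_rot': array([-9.55589155e-05,  1.71042340e-01,  9.85263554e-01, -4.88103038e-04]), 'force': array([0.07085117, 0.50192354, 0.55125568]), 'moment': array([-0.01128442,  0.00346139,  0.01922181]), 'gripper_force': 0.0, 'gripper_width': 91.138767663521}
[[0.89, -0.36, 0.27, 955.98], [0.45, 0.71, -0.55, -906.13], [0.0, 0.61, 0.79, 1330.77], [0.0, 0.0, 0.0, 1.0]] [[460.9498345    0.         326.14997033]
 [  0.         460.9498345  193.6457244 ]
 [  0.           0.           1.        ]] -0.0677734728831766
[[-0.01, 1.0, -0.07, 463.38], [-1.0, -0.01, 0.01, -50.93], [0.01, 0.07, 1.0, 1156.09], [0.0, 0.0, 0.0, 1.0]] [[408.28946746   0.         327.63902208]
 [  0.         408.28946746 195.82802521]
 [  0.           0.           1.        ]] -0.018638600577056297
```

View pics/s1.png

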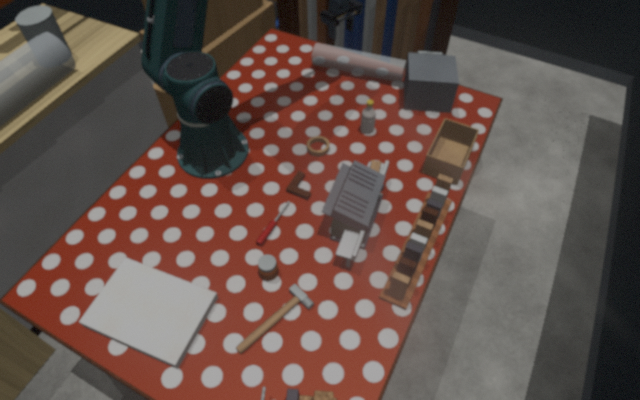

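View pics/t1.png

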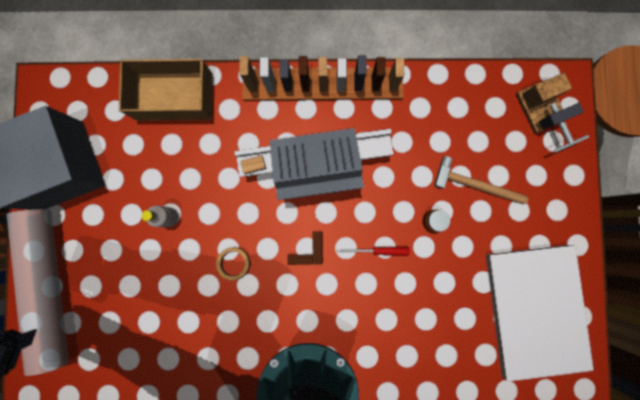

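```bash
python3 - <<'E'
import cv2,numpy as np
t=cv2.imread('pics/t1.png')[115:275,225:405]; s=cv2.imread('pics/s1.png')[140:270,285:405]
t=cv2.resize(t,None,fx=3.2,fy=3.2,interpolation=2)  # 576x512
s=cv2.resize(s,None,fx=1.8,fy=1.8,interpolation=2)
c=np.zeros((512,792,3),np.uint8);c[:,:576]=t;c[:s.shape[0],576:576+s.shape[1]]=s[:, :216]
cv2.imwrite('pics/c1.png',c)
E
```

```text
(no output)
```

View pics/c1.png

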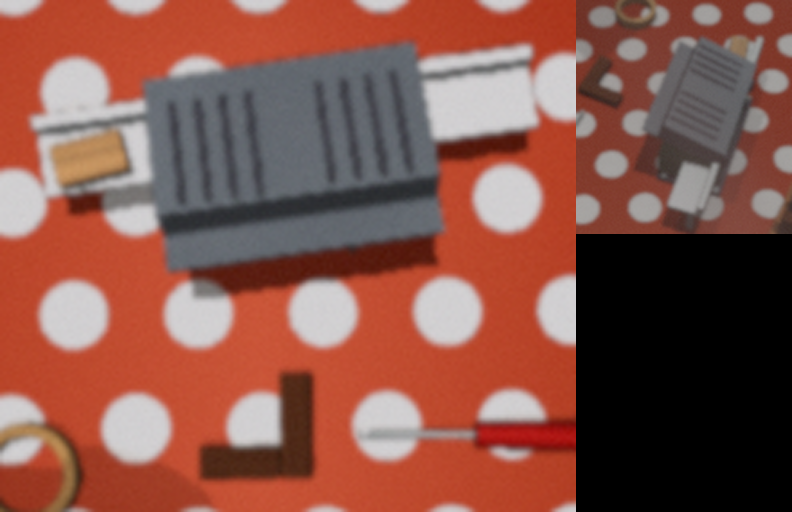

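```bash
cat >> h.py <<'E'
def load(f):return dict(np.load('pics/'+f+'.npz'))
E
python3 - <<'E'
from h import *
s=load('t1.png')
L=onz(s,277.8,199.7,133);R=onz(s,363.4,188.1,133)
print(L,R,np.linalg.norm(L-R)); d=(L-R)[:2];d/=np.hypot(*d);yaw=np.arctan2(d[1],d[0])-np.pi/2;print('yaw',yaw)
c,sn=np.cos(yaw),np.sin(yaw);M=np.array([[c,-sn],[sn,c]])
# origin: lip mid = M@(-77,0)+o
o=(L+R)[:2]/2-M@[-77,0];print('origin',o)
f=lambda x,y,z:np.r_[M@[x,y]+o,z]
P=[f(5,-208,97),f(5,208,97),f(70,-208,97),f(70,208,97),f(-77,110,132),f(-77,-110,132)]
print((proj(s,P)-[225,115])*3.2)
print((proj(load('s1.png'),P)-[285,140])*1.8+[576,0])
for n,u,v,z in[('corner',(200),478,20),('corner',313,478,20),('corner',313,372,20),('corner',280,372,20),('scr',357,434,10)]:print(n,onz(s,u/3.2+225,v/3.2+115,z))
w=snapshot('wrist');print(np.round(w['mount'],3).tolist(),w['intrinsics'],w['k1'])
E
```

```text
[530.12464716  65.37845335 133.        ] [ 557.39239007 -150.01865011  133.        ] 217.1161946584418
yaw 0.1259230748318143
origin [620.14884497 -32.64962581]
[[544.33908869 123.15392559]
 [ 40.25997863 190.81417346]
 [532.68375655  45.87250012]
 [ 30.84886037 112.70637803]
 [167.28185472 271.36872086]
 [444.56920571 233.79202572]]
[[665.11777541 197.8724549 ]
 [732.21907271  28.92036121]
 [701.20283623 208.9141036 ]
 [763.55767752  37.08267254]
 [678.64561049  41.49581336]
 [639.59873872 129.23969856]]
corner [358.64232724  51.73012545  20.        ]
corner [357.64828379 -45.57821606  20.        ]
corner [448.68234749 -46.39824562  20.        ]
corner [448.96374959 -17.81375615  20.        ]
scr [394.32326897 -84.21266188  10.        ]
[[-0.0, 0.954, 0.298, 85.032], [1.0, 0.0, 0.0, 0.898], [0.0, 0.298, -0.954, -171.456], [0.0, 0.0, 0.0, 1.0]] [[326.15054585   0.         317.44264683]
 [  0.         326.15054585 199.94293827]
 [  0.           0.           1.        ]] -0.035913882531236174
```

>>> {"op": "step_arm", "data": {"targets": [[[0, 0, -0.04, -0.1175], [0, 0, -0.04, -0.1175], [0, 0, -0.04, -0.1175], [0, 0, -0.04, -0.1175], [-0.027, -0.025, 0, 0], [-0.027, -0.025, 0, 0], [-0.027, -0.025, 0, 0], [-0.027, -0.025, 0, 0], [-0.027, -0.025, 0, 0], [-0.027, -0.025, 0, 0]]], "claw": 1}}

```text
clock: 0.98
position: [416.7, 529.3, 373.8]
ee_rot: [-0.0, -0.063, 0.998, -0.0]
force: [-0.2, 0.7, 0.2]
gripper_width: 27.4
gripper_force: 0.0
```

>>> {"op": "step_arm", "data": {"targets": [[[-0.027, -0.025, 0, 0], [-0.027, -0.025, 0, 0], [-0.027, -0.025, 0, 0], [-0.027, -0.025, 0, 0], [-0.027, -0.025, 0, 0], [-0.027, -0.025, 0, 0], [-0.027, -0.025, 0, 0], [-0.027, -0.025, 0, 0], [-0.027, -0.025, 0, 0], [-0.027, -0.025, 0, 0]]]}}

```text
clock: 1.82
position: [716.1, 315.2, 373.6]
ee_rot: [-0.0, -0.063, 0.998, -0.0]
force: [0.7, 1.0, 0.9]
gripper_width: 0.6
gripper_force: 0.0
```

>>> {"op": "step_arm", "data": {"targets": [[[-0.028, -0.025, 0, 0], [-0.028, -0.025, 0, 0], [-0.028, -0.025, 0, 0], [-0.028, -0.025, 0, 0], [-0.028, -0.025, 0, 0], [-0.028, -0.025, 0, 0], [-0.028, -0.025, 0, 0], [-0.028, -0.025, 0, 0], [-0.028, -0.023, 0, 0], [-0.028, 0, 0, 0]]]}}

```text
clock: 2.65
position: [1022.3, 125.2, 373.5]
ee_rot: [-0.0, -0.061, 0.998, -0.0]
force: [0.6, 0.2, 0.4]
gripper_width: 0.3
gripper_force: 0.0
```

>>> {"op": "step_arm", "data": {"targets": [[[-0.04, 0, 0, 0], [-0.04, 0, 0, 0], [-0.04, 0, 0, 0], [-0.04, 0, 0, 0], [-0.04, 0, 0, 0], [-0.04, 0, 0, 0]]]}}

```text
clock: 3.15
position: [1117.3, 142.6, 342.5]
ee_rot: [0.016, -0.063, 0.998, 0.001]
force: [0.4, 1.3, -4.4]
gripper_width: 0.5
gripper_force: 0.0
```

```bash
python3 -c "
from h import *
o=monitor.observe();print(o['joint_positions'].round(3),o['position'],o['ee_rot'])"
```

```text
[ 1.060e-01  1.273e+00  1.000e-02  1.000e-03  1.826e+00 -1.591e+00] [1117.3427172   142.58043717  342.53886823] [ 0.01619468 -0.0630404   0.99787876  0.00126903]
```

>>> {"op": "step_arm", "data": {"targets": [[[-0.03, 0, -0.025, 0], [-0.03, 0, -0.025, 0], [-0.03, 0, -0.025, 0], [-0.03, 0, -0.025, 0], [-0.03, 0, -0.025, 0], [-0.03, 0, -0.025, 0]]]}}

```text
clock: 3.65
position: [1115.2, 142.2, 474.8]
ee_rot: [0.089, -0.063, 0.994, 0.006]
force: [0.2, -0.6, -0.1]
gripper_width: 0.8
gripper_force: 0.0
```

```bash
python3 -c "
from h import *
o=monitor.observe();print(o['joint_positions'].round(3),o['position'],o['ee_rot'])"
```

```text
[ 1.050e-01  1.161e+00  1.000e-03  4.000e-03  1.800e+00 -1.591e+00] [1115.16308628  142.18513377  474.75876897] [ 0.08945293 -0.06281877  0.99399183  0.00567578]
```

>>> {"op": "step_arm", "data": {"targets": [[[-0.035, 0, -0.02, 0], [-0.035, 0, -0.02, 0], [-0.035, 0, -0.02, 0], [-0.035, 0, -0.02, 0], [-0.035, 0, -0.02, 0], [-0.035, 0, -0.02, 0], [-0.035, 0, -0.02, 0], [-0.035, 0, -0.02, 0], [-0.035, 0, -0.02, 0], [-0.035, 0, -0.02, 0]]]}}

```text
clock: 4.48
position: [1110.2, 141.3, 622.5]
ee_rot: [0.197, -0.062, 0.978, 0.013]
force: [-0.3, -0.7, 0.9]
gripper_width: 0.5
gripper_force: 0.0
```

```bash
python3 -c "
from h import *
o=monitor.observe();print(o['joint_positions'].round(3),o['position'],o['ee_rot'])"
```

```text
[ 0.104  1.036  0.002  0.009  1.707 -1.59 ] [1110.22893301  141.32193016  622.45045162] [ 0.19696056 -0.06179876  0.97838125  0.0125528 ]
```

```bash
cat > kin.py <<'E'
import numpy as np
from scipy.optimize import least_squares
from scipy.spatial.transform import Rotation as Rn
LO=np.array([-2.77,-.74,0,-1.06,.31,-3.08]);HI=np.array([2.77,2.19,2.66,4.2,2.87,3.08])
G=np.array([0,300,620,550,300,0.])
def fk(q,g=None):
    g=GF if g is None else g
    r0,h,L2,L3,D,e=g
    R=Rn.from_euler('z',q[0])*Rn.from_euler('y',q[1])
    p=np.array([0,0,h])+Rn.from_euler('z',q[0]).apply([r0,0,0])+R.apply([e,0,L2])
    R=R*Rn.from_euler('y',q[2])*Rn.from_euler('z',q[3])
    p=p+R.apply([0,0,L3]); R=R*Rn.from_euler('y',q[4])*Rn.from_euler('z',q[5])
    return p+R.apply([0,0,D]),R
data=[([1.19371162,.379400,1.734700,0,1.028487,-.0333025],[235.82,658.717,213.334],[-9.6e-5,.17104,.98526,-4.9e-4]),
([.106,1.273,.010,.001,1.826,-1.591],[1117.34,142.58,342.54],[.01619,-.06304,.99788,.00127]),
([.105,1.161,.001,.004,1.8,-1.591],[1115.16,142.185,474.76],[.08945,-.06282,.99399,.00568]),
([.104,1.036,.002,.009,1.707,-1.59],[1110.23,141.32,622.45],[.19696,-.0618,.97838,.01255])]
GF=least_squares(lambda g:np.concatenate([fk(d[0],g)[0]-d[1] for d in data]),G).x
def q2R(q):return Rn.from_quat([q[1],q[2],q[3],q[0]])
def ik(q,p,R,wr=300):
    f=lambda x:np.r_[fk(x)[0]-p,wr*(R.inv()*fk(x)[1]).as_rotvec()]
    s=least_squares(f,np.clip(q,LO+1e-6,HI-1e-6),bounds=(LO,HI));return s.x,s.fun
if __name__=='__main__':
    print('geom',GF.round(1))
    for d in data:
        p,R=fk(d[0]);print((p-d[1]).round(1),(q2R(d[2]).inv()*R).as_rotvec().round(3))
E
python3 kin.py
python3 - <<'E'
from kin import *
yaw=.126;c,s=np.cos(yaw),np.sin(yaw)
m=lambda x,y,z:np.array([620.1+c*x-s*y,-32.6+s*x+c*y,z])
for th in(.6,.8,1.0,1.2):
    # tool z dir = (sin th,0,-cos th) in machine; closing y along -machine y (q6 flipped)
    Rm=Rn.from_euler('z',yaw)*Rn.from_euler('y',np.pi-th)*Rn.from_euler('z',-np.pi/2)
    for P in[(-63,0,80),(-63,-60,80),(-63,40,80),(-55,0,110),(0,0,160),(40,0,190),(60,0,210)]:
        q,f=ik([0,.4,2.3,3.0,.6,-1.6+0],m(*P),Rm);q2,f2=ik([0,.4,2.3,3.0,.6,1.6],m(*P),Rm)
        if abs(f2).max()<abs(f).max():q,f=q2,f2
        print(th,P,q.round(2),abs(f).max().round(1))
E
```

```text
geom [  2.9 297.6 574.7 596.3 320.6 -28.9]
[21.6 -8.8 -0.1] [-0.     0.    -1.571]
[  2.4 -23.1   0.1] [ 0.     0.    -1.571]
[  1.5 -23.2  -0.1] [ 0.    -0.    -1.571]
[  3.6 -22.2   0.1] [-1.000e-03  0.000e+00 -1.571e+00]
0.6 (-63, 0, 80) [-0.23  0.24  2.45  2.12  0.31  2.28] 18.7
0.6 (-63, -60, 80) [-0.35  0.25  2.39  1.74  0.31  2.56] 11.0
0.6 (-63, 40, 80) [-0.12  0.24  2.49  2.49  0.31  2.01] 25.4
0.6 (-55, 0, 110) [-0.26  0.17  2.4   1.51  0.31  2.89] 28.0
0.6 (0, 0, 160) [-0.17  0.13  2.25  0.74  0.31 -2.54] 16.6
0.6 (40, 0, 190) [-0.12  0.14  2.18  0.54  0.31 -2.29] 8.7
0.6 (60, 0, 210) [-0.1   0.14  2.14  0.45  0.31 -2.19] 3.9
0.8 (-63, 0, 80) [-0.21  0.26  2.51  2.59  0.47  1.83] 0.0
0.8 (-63, -60, 80) [-0.37  0.29  2.47  2.34  0.49  1.95] 0.0
0.8 (-63, 40, 80) [-0.09  0.25  2.53  2.78  0.46  1.74] 0.0
0.8 (-55, 0, 110) [-0.2   0.18  2.5   2.49  0.39  1.96] 0.0
0.8 (0, 0, 160) [-0.18  0.15  2.4   2.27  0.31  2.21] 6.8
0.8 (40, 0, 190) [-0.18  0.16  2.32  2.06  0.31  2.43] 14.1
0.8 (60, 0, 210) [-0.19  0.15  2.27  1.82  0.31  2.66] 21.3
1.0 (-63, 0, 80) [-0.25  0.39  2.58  2.71  0.84  1.66] 0.0
1.0 (-63, -60, 80) [-0.42  0.41  2.53  2.5   0.83  1.72] 0.0
1.0 (-63, 40, 80) [-0.12  0.38  2.6   2.86  0.84  1.62] 0.0
1.0 (-55, 0, 110) [-0.24  0.29  2.57  2.68  0.74  1.72] 0.0
1.0 (0, 0, 160) [-0.19  0.2   2.47  2.64  0.57  1.83] 0.0
1.0 (40, 0, 190) [-0.16  0.18  2.4   2.61  0.48  1.9 ] 0.0
1.0 (60, 0, 210) [-0.14  0.17  2.36  2.57  0.43  1.95] 0.0
1.2 (-63, 0, 80) [-0.29  0.59  2.6   2.73  1.24  1.55] 0.0
1.2 (-63, -60, 80) [-0.47  0.59  2.55  2.54  1.19  1.58] 0.0
1.2 (-63, 40, 80) [-0.15  0.59  2.62  2.87  1.26  1.55] 0.0
1.2 (-55, 0, 110) [-0.28  0.48  2.6   2.73  1.14  1.6 ] 0.0
1.2 (0, 0, 160) [-0.21  0.34  2.52  2.75  0.94  1.68] 0.0
1.2 (40, 0, 190) [-0.18  0.29  2.46  2.75  0.83  1.73] 0.0
1.2 (60, 0, 210) [-0.16  0.26  2.42  2.75  0.76  1.75] 0.0
```

>>> {"op": "step_arm", "data": {"targets": [[[-0.037, 0, -0.016, 0], [-0.037, 0, -0.016, 0], [-0.037, 0, -0.016, 0], [-0.037, 0, -0.016, 0], [-0.037, 0, -0.016, 0], [-0.037, 0, -0.016, 0], [-0.037, 0, -0.016, 0], [-0.037, 0, -0.016, 0], [-0.037, 0, -0.016, 0], [-0.037, 0, -0.016, 0]]]}}

```text
clock: 5.32
position: [1089.3, 138.6, 769.4]
ee_rot: [0.305, -0.06, 0.95, 0.019]
force: [0.1, 0.1, -0.5]
gripper_width: 0.4
gripper_force: 0.0
```

>>> {"op": "step_arm", "data": {"targets": [[[-0.037, 0, -0.016, 0], [-0.037, 0, -0.016, 0], [-0.037, 0, -0.016, 0], [-0.037, 0, -0.016, 0], [-0.037, 0, -0.016, 0], [-0.037, 0, -0.016, 0], [-0.037, 0, -0.016, 0], [-0.037, 0, -0.016, 0], [-0.037, 0, -0.016, 0], [-0.037, 0, -0.016, 0]]]}}

```text
clock: 6.15
position: [1027.0, 130.5, 936.2]
ee_rot: [0.405, -0.058, 0.912, 0.026]
force: [-0.1, 0.0, -0.0]
gripper_width: 0.4
gripper_force: 0.0
```

```bash
python3 -c "
from h import *
o=monitor.observe();print(o['clock'],o['joint_positions'].round(4).tolist(),o['position'].round(2).tolist(),o['ee_rot'].round(5).tolist())
R=o['ee_rot'];print(2*np.arcsin(np.hypot(R[0],R[3])))"
```

```text
6.15 [0.0984, 0.7714, 0.002, 0.0209, 1.5317, -1.5901] [1027.04, 130.5, 936.19] [0.40544, -0.05761, 0.91194, 0.02579]
0.8367235353900264
```

>>> {"op": "step_arm", "data": {"targets": [[[-0.039, 0, -0.012, 0], [-0.039, 0, -0.012, 0], [-0.039, 0, -0.012, 0], [-0.039, 0, -0.012, 0], [-0.039, 0, -0.012, 0], [-0.039, 0, -0.012, 0], [-0.039, 0, -0.012, 0], [-0.039, 0, -0.012, 0], [-0.039, 0, -0.012, 0], [-0.039, 0, -0.012, 0]]]}}

```text
clock: 6.98
position: [949.5, 120.5, 1087.6]
ee_rot: [0.503, -0.054, 0.862, 0.032]
force: [0.2, 0.3, 0.8]
gripper_width: 0.6
gripper_force: 0.0
```

```bash
python3 - <<'E'
import re
s=open('kin.py').read()
s=s.replace("G=np.array([0,300,620,550,300,0.])","G=np.array([0,300,620,550,300,0.,20])")
s=s.replace("r0,h,L2,L3,D,e=g","r0,h,L2,L3,D,e,t=g").replace("apply([r0,0,0])","apply([r0,t,0])")
s=s.replace("return p+R.apply([0,0,D]),R","return p+R.apply([0,0,D]),R*Rn.from_euler('z',np.pi/2)")
s=s.replace("([.104,1.036","([.0984,.7714,.002,.0209,1.5317,-1.5901],[1027.04,130.5,936.19],[.40544,-.05761,.91194,.02579]),\n([.104,1.036")
open('kin.py','w').write(s)
E
python3 kin.py
cat > plan.py <<'E'
from kin import *
from rig import monitor
o=monitor.observe();q=np.array(o['joint_positions']);p=np.array(o['position']);R=q2R(o['ee_rot'])
print(o['clock'],q.round(3),p.round(1),'z',R.apply([0,0,1]).round(3),'x',R.apply([1,0,0]).round(3),'y',R.apply([0,1,0]).round(3))
yaw=.126;c,s=np.cos(yaw),np.sin(yaw)
m=lambda x,y,z:np.array([620.1+c*x-s*y,-32.6+s*x+c*y,z])
def seg(q,p,R,b,n=15):
    mx=0;mq=0;l5=9
    for k in range(1,n+1):
        qn,f=ik(q,p+(b-p)*k/n,R);mx=max(mx,abs(f).max());mq=max(mq,abs(qn-q).max());q=qn;l5=min(l5,q[4])
    print(b.round(0),'tool shift',R.inv().apply(b-p).round(0),'len',np.linalg.norm(b-p).round(),q.round(2),'res',mx.round(1),'maxdq',mq.round(2),'q5min',l5.round(2));return q,b
E
cat > p1.py <<'E'
from plan import *
R1=R
for k in range(25):
    R1=R1*Rn.from_euler('z',np.pi/25);q,f=ik(q,p,R1)
print(q.round(2),abs(f).max())
for b in[np.array([750,-350,550.]),np.array([560,-400,330.]),m(-200,-150,200),m(-140,-75,90)]:
    q,p=seg(q,p,R1,b)
E
python3 p1.py
```

```text
geom [ 11.6 291.5 572.2 592.1 315.8 -33.1  22.9]
[ 0.4 -0.1  0. ] [-0.  0.  0.]
[ 0.8 -0.2  0.9] [ 0. -0. -0.]
[-0.9 -0.5 -0.3] [-0. -0. -0.]
[-0.1  0.6  0.7] [ 0.  0. -0.]
[ 0.1  0.5 -1.4] [-0.     0.001 -0.   ]
6.9833 [ 0.094  0.639  0.002  0.029  1.444 -1.59 ] [ 949.5  120.5 1087.6] z [ 0.864  0.11  -0.491] x [-0.488 -0.062 -0.871] y [-0.126  0.992  0.   ]
[0.09 0.62 0.05 0.03 1.42 1.55] 4.0520971994473235e-12
[ 750. -350.  550.] tool shift [-594.  442.   40.] len 742.0 [-0.72  0.11  1.73  1.12  0.81  0.11] res 0.0 maxdq 0.42 q5min 0.76
[ 560. -400.  330.] tool shift [-287.   26.  -62.] len 295.0 [-1.03  0.15  2.11  1.38  0.95 -0.52] res 0.0 maxdq 0.04 q5min 0.81
[ 441. -207.  200.] tool shift [-160. -207.  -18.] len 262.0 [-1.04  0.02  2.58  1.62  0.93 -0.94] res 0.0 maxdq 0.03 q5min 0.93
[ 491. -125.   90.] tool shift [-66. -75. 106.] len 146.0 [-0.72  0.39  2.63  2.24  0.98 -1.46] res 0.0 maxdq 0.04 q5min 0.91
```

>>> {"op": "step_arm", "data": {"targets": [[[0, 0, 0, 0.125], [0, 0, 0, 0.125], [0, 0, 0, 0.125], [0, 0, 0, 0.125], [0, 0, 0, 0.125], [0, 0, 0, 0.125], [0, 0, 0, 0.125], [0, 0, 0, 0.125], [0, 0, 0, 0.125], [0, 0, 0, 0.125]]]}}

```text
clock: 7.82
position: [949.9, 120.6, 1086.9]
ee_rot: [0.388, 0.463, 0.73, 0.321]
force: [0.2, 0.4, -0.2]
gripper_width: 0.7
gripper_force: 0.0
```

>>> {"op": "step_arm", "data": {"targets": [[[0, 0, 0, 0.125], [0, 0, 0, 0.125], [0, 0, 0, 0.125], [0, 0, 0, 0.125], [0, 0, 0, 0.125], [0, 0, 0, 0.125], [0, 0, 0, 0.125], [0, 0, 0, 0.125], [0, 0, 0, 0.125], [0, 0, 0, 0.125]]]}}

```text
clock: 8.65
position: [949.9, 120.6, 1086.9]
ee_rot: [0.127, 0.802, 0.321, 0.488]
force: [0.2, 0.5, 0.4]
gripper_width: 0.2
gripper_force: 0.0
```

>>> {"op": "step_arm", "data": {"targets": [[[0, 0, 0, 0.125], [0, 0, 0, 0.125], [0, 0, 0, 0.125], [0, 0, 0, 0.125], [0, 0, 0, 0.125], [-0.02, 0.01, 0, 0.0166], [-0.031, 0.023, 0.002, 0], [-0.031, 0.023, 0.002, 0], [-0.031, 0.023, 0.002, 0], [-0.031, 0.023, 0.002, 0]]]}}

```text
clock: 9.48
position: [921.2, 44.9, 1006.1]
ee_rot: [-0.03, 0.861, 0.06, 0.503]
force: [1.6, 0.1, 1.9]
gripper_width: 0.5
gripper_force: 0.0
```

>>> {"op": "step_arm", "data": {"targets": [[[-0.031, 0.023, 0.002, 0], [-0.031, 0.023, 0.002, 0], [-0.031, 0.023, 0.002, 0], [-0.031, 0.023, 0.002, 0], [-0.031, 0.023, 0.002, 0], [-0.031, 0.023, 0.002, 0], [-0.031, 0.023, 0.002, 0], [-0.031, 0.023, 0.002, 0], [-0.031, 0.023, 0.002, 0], [-0.031, 0.023, 0.002, 0]]]}}

```text
clock: 10.32
position: [818.0, -204.7, 727.9]
ee_rot: [-0.029, 0.862, 0.06, 0.503]
force: [1.3, 0.7, 1.1]
gripper_width: 0.3
gripper_force: 0.0
```

```bash
cat > p2.py <<'E'
from plan import *
for b in[np.array([750,-350,550.]),np.array([560,-400,330.]),m(-200,-150,200),m(-130,-75,90),m(-63,-75,80)]:
    q,p=seg(q,p,R,b)
E
python3 p2.py
```

```text
10.3167 [-0.417  0.046  1.47   0.702  0.772  0.725] [ 818.  -204.7  727.9] z [ 0.863  0.11  -0.492] x [0.487 0.074 0.87 ] y [ 0.132 -0.991  0.01 ]
[ 750. -350.  550.] tool shift [-199.  133.   13.] len 240.0 [-0.72  0.11  1.73  1.11  0.81  0.1 ] res 0.0 maxdq 0.1 q5min 0.77
[ 560. -400.  330.] tool shift [-288.   22.  -61.] len 295.0 [-1.03  0.15  2.11  1.38  0.95 -0.53] res 0.0 maxdq 0.04 q5min 0.81
[ 441. -207.  200.] tool shift [-157. -209.  -18.] len 262.0 [-1.04  0.02  2.58  1.62  0.93 -0.96] res 0.0 maxdq 0.03 q5min 0.93
[ 501. -123.   90.] tool shift [-60. -76. 115.] len 150.0 [-0.69  0.39  2.62  2.26  0.97 -1.47] res 0.0 maxdq 0.05 q5min 0.9
[ 567. -115.   80.] tool shift [24.  0. 63.] len 68.0 [-0.54  0.46  2.52  2.41  0.93 -1.46] res 0.0 maxdq 0.01 q5min 0.93
```

>>> {"op": "step_arm", "data": {"targets": [[[-0.033, 0.022, 0.002, 0], [-0.033, 0.022, 0.002, 0], [-0.033, 0.022, 0.002, 0], [-0.033, 0.022, 0.002, 0], [-0.033, 0.022, 0.002, 0], [-0.033, 0.022, 0.002, 0], [-0.036, 0.003, -0.008, 0], [-0.036, 0.003, -0.008, 0], [-0.036, 0.003, -0.008, 0], [-0.036, 0.003, -0.008, 0]]]}}

```text
clock: 11.15
position: [652.8, -374.1, 441.5]
ee_rot: [-0.029, 0.862, 0.06, 0.503]
force: [1.3, 0.3, -0.3]
gripper_width: 0.3
gripper_force: 0.0
```

>>> {"op": "step_arm", "data": {"targets": [[[-0.036, 0.003, -0.008, 0], [-0.036, 0.003, -0.008, 0], [-0.036, 0.003, -0.008, 0], [-0.036, 0.003, -0.008, 0], [-0.022, -0.03, -0.003, 0], [-0.022, -0.03, -0.003, 0], [-0.022, -0.03, -0.003, 0], [-0.022, -0.03, -0.003, 0], [-0.022, -0.03, -0.003, 0], [0, 0, 0, 0]]]}}

```text
clock: 11.98
position: [467.6, -255.7, 239.3]
ee_rot: [-0.031, 0.863, 0.059, 0.501]
force: [-0.3, 0.8, -0.7]
gripper_width: 0.3
gripper_force: 0.0
```

```bash
cat > p3.py <<'E'
from plan import *
for b in[m(-200,-150,200),m(-130,-80,90),m(-63,-80,80)]:
    q,p=seg(q,p,R,b)
E
python3 p3.py
```

```text
11.9833 [-0.943  0.042  2.42   1.582  0.868 -0.766] [ 467.6 -255.7  239.3] z [ 0.86   0.114 -0.497] x [0.492 0.071 0.868] y [ 0.134 -0.991  0.005]
[ 441. -207.  200.] tool shift [-44. -53.   2.] len 69.0 [-1.04  0.02  2.58  1.61  0.93 -0.94] res 0.0 maxdq 0.1 q5min 0.93
[ 501. -128.   90.] tool shift [-60. -70. 116.] len 148.0 [-0.7   0.39  2.61  2.24  0.96 -1.45] res 0.0 maxdq 0.04 q5min 0.9
[ 568. -120.   80.] tool shift [25.  1. 63.] len 68.0 [-0.55  0.45  2.52  2.38  0.92 -1.44] res 0.0 maxdq 0.01 q5min 0.92
```

>>> {"op": "step_arm", "data": {"targets": [[[-0.013, -0.0154, 0.0147, 0], [-0.013, -0.0154, 0.0147, 0], [-0.013, -0.0154, 0.0147, 0], [-0.013, -0.0154, 0.0147, 0], [-0.013, -0.0154, 0.0147, 0], [-0.013, -0.0154, 0.0147, 0], [-0.013, -0.0154, 0.0147, 0], [-0.013, -0.0154, 0.0147, 0], [0, 0, 0, 0]]]}}

```text
clock: 12.73
position: [505.0, -131.2, 90.7]
ee_rot: [-0.031, 0.863, 0.06, 0.501]
force: [-0.7, 0.4, -0.8]
gripper_width: 0.5
gripper_force: 0.0
```

```bash
cat > p4.py <<'E'
from plan import *
for b in[m(-100,-80,80),m(-60,-80,80),m(-60,-40,80)]:
    q,p=seg(q,p,R,b)
E
python3 p4.py
python3 - <<'E'
from h import *
w=grab('wrist','w1.png')
t=grab('top','t2.png')
a=cv2.imread('pics/t2.png')[115:275,225:405]
c=np.zeros((400,800,3),np.uint8)
c[:,:448]=cv2.resize(cv2.imread('pics/w1.png')[:, :],(448,280)).repeat(1,0)[:280].__class__ and np.vstack([cv2.resize(cv2.imread('pics/w1.png'),(448,280)),np.zeros((120,448,3),np.uint8)])
c[:312,448:799]=cv2.resize(a,(351,312)); cv2.imwrite('pics/c2.png',c)
E
```

```text
12.7333 [-0.607  0.415  2.501  2.293  0.892 -1.385] [ 505.  -131.2   90.7] z [ 0.86   0.113 -0.497] x [0.491 0.073 0.868] y [ 0.135 -0.991  0.007]
[ 531. -125.   80.] tool shift [ 4. -3. 28.] len 29.0 [-0.63  0.44  2.57  2.32  0.96 -1.47] res 0.0 maxdq 0.1 q5min 0.96
[ 571. -120.   80.] tool shift [20.  0. 35.] len 40.0 [-0.55  0.46  2.51  2.39  0.92 -1.44] res 0.0 maxdq 0.01 q5min 0.92
[566. -80.  80.] tool shift [  0. -40.   0.] len 40.0 [-0.45  0.44  2.55  2.51  0.93 -1.48] res 0.0 maxdq 0.01 q5min 0.92
```

View pics/c2.png

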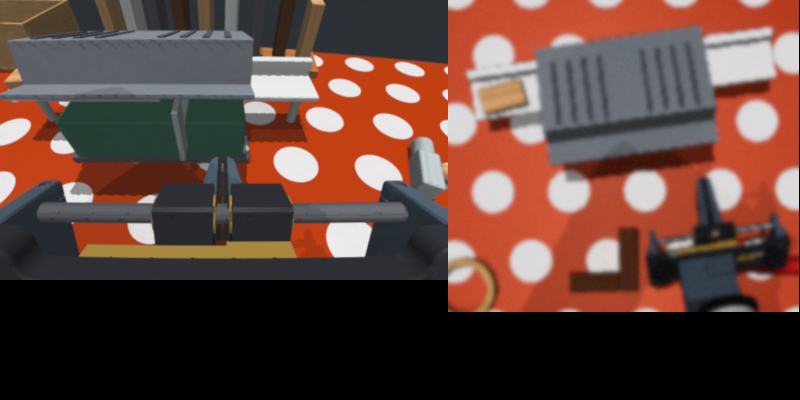

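```bash
python3 - <<'E'
from h import *
from plan import *
w=load('w1.png');E=np.eye(4);E[:3,:3]=R.as_matrix();E[:3,3]=p;E=E@w['mount']
c_,s_=np.cos(yaw),np.sin(yaw)
def mach(P):d=P-[620.1,-32.6,0];return np.array([c_*d[0]+s_*d[1],-s_*d[0]+c_*d[1],d[2]])
def onx(u,v,x):
    o,d=ray(w,u,v,E);o=mach(o);d=np.array([c_*d[0]+s_*d[1],-s_*d[0]+c_*d[1],d[2]]);return o+d*(x-o[0])/d[0]
k=640/448
for n,u,v,x in[('tongueTop',180,98,-75),('tongueBot',178,152,-75),('tongueR',186,125,-75),('lipR',252,97,-77),('lipL',0,97,-77),('baseR',245,130,-45)]:print(n,onx(u*k,v*k,x).round(1))
print('tip',mach(p).round(1))
E
```

```text
12.8333 [-0.611  0.41   2.499  2.287  0.891 -1.379] [ 505.8 -133.2   93.2] z [ 0.862  0.113 -0.494] x [0.489 0.074 0.869] y [ 0.134 -0.991  0.009]
tongueTop [-75.  -48.  135.1]
tongueBot [-75.  -36.9  63.9]
tongueR [-75.  -49.8 103.8]
lipR [ -77.  -108.5  138.5]
lipL [-77.  108.7 136.8]
baseR [ -45.  -110.3   68.9]
tip [-126.1  -85.4   93.2]
```

>>> {"op": "step_arm", "data": {"targets": [[[0.008, 0, 0.0142, 0], [0.008, 0, 0.0142, 0], [0.008, 0, 0.0142, 0], [0.008, 0, 0.0142, 0], [0, -0.003, 0, 0], [0, -0.003, 0, 0], [0, -0.003, 0, 0], [0, -0.003, 0, 0], [0, 0, 0, 0]]]}}

```text
clock: 13.58
position: [567.8, -112.7, 93.2]
ee_rot: [-0.03, 0.862, 0.06, 0.502]
force: [-0.9, 0.1, -0.6]
gripper_width: 0.4
gripper_force: 0.0
```

```bash
cat > st.py <<'E'
from plan import *
d=p-[620.1,-32.6,0];v=lambda d:np.array([c*d[0]+s*d[1],-s*d[0]+c*d[1],d[2]])
print('tip mach',v(d).round(1),'F mach',v(o['force']).round(1),'M',np.round(o['moment'],2))
E
python3 st.py
```

```text
13.5833 [-0.465  0.438  2.418  2.42   0.827 -1.365] [ 567.8 -112.7   93.2] z [ 0.862  0.111 -0.494] x [0.489 0.073 0.869] y [ 0.133 -0.991  0.009]
tip mach [-62.  -72.9  93.2] F mach [-0.9  0.2 -0.6] M [-0.09  0.68  0.02]
```

>>> {"op": "step_arm", "data": {"targets": [[[0, -0.002, 0, 0], [0, -0.002, 0, 0], [0, -0.002, 0, 0], [0, -0.002, 0, 0], [0, -0.002, 0, 0], [0, 0, 0, 0]]]}}

```text
clock: 14.08
position: [567.1, -102.7, 92.9]
ee_rot: [-0.03, 0.862, 0.06, 0.502]
force: [-0.3, 0.2, -0.0]
gripper_width: 0.5
gripper_force: 0.0
```

```bash
python3 st.py
```

```text
14.0833 [-0.441  0.436  2.425  2.45   0.827 -1.377] [ 567.1 -102.7   92.9] z [ 0.862  0.111 -0.494] x [0.488 0.074 0.869] y [ 0.133 -0.991  0.009]
tip mach [-61.4 -62.9  92.9] F mach [-0.2  0.2 -0. ] M [-0.13  0.65  0.02]
```

>>> {"op": "step_arm", "data": {"targets": [[[0, -0.002, 0, 0], [0, -0.002, 0, 0], [0, -0.002, 0, 0], [0, -0.002, 0, 0], [0, 0, 0, 0]]]}}

```text
clock: 14.5
position: [566.0, -94.7, 92.8]
ee_rot: [-0.03, 0.862, 0.06, 0.502]
force: [0.1, -0.0, 0.1]
gripper_width: 0.6
gripper_force: 0.0
```

>>> {"op": "step_arm", "data": {"targets": [[[0, -0.002, 0, 0], [0, -0.002, 0, 0], [0, -0.002, 0, 0], [0, 0, 0, 0]]]}}

```text
clock: 14.83
position: [565.4, -89.1, 92.9]
ee_rot: [-0.029, 0.862, 0.06, 0.502]
force: [0.7, -3.3, 0.0]
gripper_width: 0.4
gripper_force: 1.6
```

```bash
python3 st.py
```

```text
14.8333 [-0.408  0.432  2.437  2.494  0.827 -1.394] [565.4 -89.1  92.9] z [ 0.863  0.111 -0.494] x [0.488 0.074 0.87 ] y [ 0.133 -0.991  0.009]
tip mach [-61.4 -49.2  92.9] F mach [ 0.2 -3.3  0. ] M [-0.31  0.63 -0.43]
```

>>> {"op": "step_arm", "data": {"targets": [[[0, -0.0025, 0, 0], [0, -0.0025, 0, 0], [0, -0.0025, 0, 0], [0, -0.0025, 0, 0], [0, -0.0025, 0, 0], [0, -0.0025, 0, 0], [0, -0.002, 0, 0], [0, 0, 0, 0]]]}}

```text
clock: 15.5
position: [563.7, -72.4, 93.0]
ee_rot: [-0.029, 0.862, 0.06, 0.503]
force: [2.9, -6.8, -0.4]
gripper_width: 0.5
gripper_force: 3.1
```

```bash
python3 st.py
```

```text
15.5 [-0.366  0.428  2.45   2.549  0.829 -1.413] [563.7 -72.4  93. ] z [ 0.863  0.11  -0.493] x [0.487 0.073 0.87 ] y [ 0.132 -0.991  0.01 ]
tip mach [-61.  -32.4  93. ] F mach [ 2.  -7.2 -0.4] M [-0.61  0.48 -1.19]
```

>>> {"op": "step_arm", "data": {"targets": [[[0, -0.002, 0, 0], [0.0026, 0, -0.0015, 0], [0.0026, 0, -0.0015, 0], [0.0026, 0, -0.0015, 0], [0, 0, 0, 0]]]}}

```text
clock: 15.92
position: [562.4, -70.4, 101.6]
ee_rot: [-0.029, 0.862, 0.06, 0.502]
force: [-1.3, -6.1, -2.4]
gripper_width: 0.3
gripper_force: 3.0
```

```bash
python3 st.py
```

```text
15.9167 [-0.361  0.399  2.456  2.542  0.808 -1.397] [562.4 -70.4 101.6] z [ 0.862  0.11  -0.495] x [0.489 0.073 0.869] y [ 0.132 -0.991  0.009]
tip mach [-62.  -30.2 101.6] F mach [-2.  -5.9 -2.4] M [-0.65  1.17 -0.99]
```

>>> {"op": "step_arm", "data": {"targets": [[[0.003, 0, -0.0008, 0], [0.003, 0, -0.0008, 0], [0.003, 0, -0.0008, 0], [0, 0, 0, 0]]]}}

```text
clock: 16.25
position: [564.2, -69.8, 110.0]
ee_rot: [-0.029, 0.863, 0.06, 0.501]
force: [-1.6, -6.6, -5.1]
gripper_width: 0.6
gripper_force: 4.0
```

```bash
python3 st.py
```

```text
16.25 [-0.358  0.373  2.457  2.531  0.785 -1.378] [564.2 -69.8 110. ] z [ 0.861  0.11  -0.496] x [0.491 0.073 0.868] y [ 0.132 -0.991  0.009]
tip mach [-60.1 -29.9 110. ] F mach [-2.4 -6.4 -5.1] M [-0.77  1.64 -0.93]
```

>>> {"op": "step_arm", "data": {"targets": [[[0.002, 0, -0.0005, 0], [0.002, 0, -0.0005, 0]]]}}

```text
clock: 16.42
position: [565.0, -69.6, 113.4]
ee_rot: [-0.029, 0.863, 0.06, 0.501]
force: [-0.2, -5.9, -9.1]
gripper_width: 0.3
gripper_force: 4.9
```

>>> {"op": "step_arm", "data": {"targets": [[[0.002, 0, -0.0005, 0], [0, 0, 0, 0]]]}}

```text
clock: 16.58
position: [565.7, -69.5, 115.7]
ee_rot: [-0.029, 0.863, 0.06, 0.501]
force: [-1.8, -5.5, -5.5]
gripper_width: 0.6
gripper_force: 4.1
```

```bash
python3 st.py
```

```text
16.5833 [-0.355  0.357  2.456  2.524  0.77  -1.364] [565.7 -69.5 115.7] z [ 0.861  0.111 -0.497] x [0.491 0.073 0.868] y [ 0.132 -0.991  0.009]
tip mach [-58.6 -29.7 115.7] F mach [-2.5 -5.3 -5.5] M [-0.77  1.68 -0.87]
```

>>> {"op": "step_arm", "data": {"targets": [[[0.0025, 0, -0.0007, 0], [0.0025, 0, -0.0007, 0], [0.0025, 0, -0.0007, 0], [0.0025, 0, -0.0007, 0]]]}}

```text
clock: 16.92
position: [568.1, -69.0, 125.5]
ee_rot: [-0.029, 0.863, 0.06, 0.501]
force: [-0.4, -5.1, -9.1]
gripper_width: 0.3
gripper_force: 4.8
```

>>> {"op": "step_arm", "data": {"targets": [[[0.0025, 0, -0.0006, 0], [0.0025, 0, -0.0006, 0], [0.0025, 0, -0.0006, 0], [0.0025, 0, -0.0006, 0]]]}}

```text
clock: 17.25
position: [571.5, -68.3, 136.2]
ee_rot: [-0.03, 0.863, 0.06, 0.502]
force: [0.8, -0.1, -6.0]
gripper_width: 0.2
gripper_force: 2.6
```

```bash
python3 st.py; python3 - <<'E'
from h import *
grab('wrist','w2.png');grab('scene','s2.png')
c=np.zeros((300,800,3),np.uint8);c[:300,:480]=cv2.resize(cv2.imread('pics/w2.png'),(480,300));c[:,480:]=cv2.resize(cv2.imread('pics/s2.png')[120:270,270:430],(320,300))
cv2.imwrite('pics/c3.png',c)
E
```

```text
17.25 [-0.347  0.301  2.453  2.495  0.723 -1.317] [571.5 -68.3 136.2] z [ 0.862  0.112 -0.495] x [0.49  0.074 0.869] y [ 0.134 -0.991  0.009]
tip mach [-52.7 -29.3 136.2] F mach [ 0.8 -0.2 -6. ] M [-0.25  1.73  0.04]
```

View pics/c3.png

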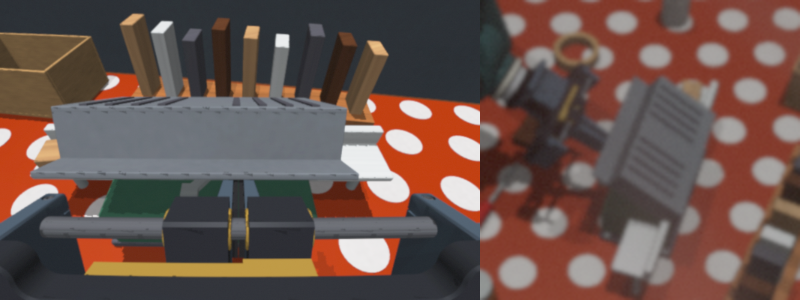

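```bash
python3 - <<'E'
import numpy as np
b=np.array([.526,.7,.85,1.0,1.15,1.3,1.45,1.6]);r=np.linspace(128,138,len(b))
C=np.c_[65-r*np.cos(b),85+r*np.sin(b)]
for i in range(len(b)-1):
    d=C[i+1]-C[i];print(b[i+1],d.round(1),'tool',np.round([.494*d[0]+.87*d[1],.87*d[0]-.494*d[1]],1),'tip',(C[i+1]-[7.4,13]).round())
E
cat > p5.py <<'E'
from plan import *
for b in[m(-30,-29,170),m(10,-29,200),m(58,-29,212)]:
    q,p=seg(q,p,R,b)
E
python3 p5.py
```

```text
0.7 [11.7 19.1] tool [22.4  0.7] tip [-41. 155.]
0.85 [12.6 14.9] tool [19.2  3.6] tip [-29. 170.]
1.0 [14.9 13. ] tool [18.7  6.5] tip [-14. 183.]
1.15 [16.9 10.7] tool [17.7  9.4] tip [  3. 194.]
1.3 [18.5  8.2] tool [16.2 12. ] tip [ 21. 202.]
1.45 [19.7  5.4] tool [14.4 14.5] tip [ 41. 208.]
1.6 [20.5  2.4] tool [12.2 16.7] tip [ 62. 210.]
17.35 [-0.347  0.301  2.453  2.495  0.724 -1.317] [571.8 -68.3 136.7] z [ 0.862  0.112 -0.494] x [0.488 0.074 0.869] y [ 0.134 -0.991  0.01 ]
[594. -65. 170.] tool shift [40.  0.  3.] len 40.0 [-0.37  0.18  2.52  2.42  0.69 -1.25] res 0.0 maxdq 0.1 q5min 0.69
[634. -60. 200.] tool shift [46.  1. 20.] len 50.0 [-0.32  0.15  2.44  2.4   0.59 -1.17] res 0.0 maxdq 0.01 q5min 0.59
[681. -54. 212.] tool shift [34.  1. 36.] len 49.0 [-0.27  0.19  2.36  2.43  0.54 -1.15] res 0.0 maxdq 0.01 q5min 0.54
```

Follow the arc, about 5 mm per row.

>>> {"op": "step_arm", "data": {"targets": [[[0.0045, 0, 0.0001, 0], [0.0045, 0, 0.0001, 0], [0.0045, 0, 0.0001, 0], [0.0045, 0, 0.0002, 0], [0.0044, 0, 0.0002, 0], [0.0048, 0, 0.0009, 0], [0.0048, 0, 0.0009, 0], [0.0048, 0, 0.0009, 0], [0.0048, 0, 0.0009, 0]]]}}

```text
clock: 18.1
position: [596.3, -65.2, 171.1]
ee_rot: [-0.029, 0.862, 0.06, 0.502]
force: [-1.6, -0.1, -4.9]
gripper_width: 0.3
gripper_force: 2.2
```

>>> {"op": "step_arm", "data": {"targets": [[[0.0047, 0, 0.0016, 0], [0.0047, 0, 0.0016, 0], [0.0047, 0, 0.0016, 0], [0.0047, 0, 0.0017, 0]]]}}

```text
clock: 18.43
position: [611.2, -63.0, 184.1]
ee_rot: [-0.029, 0.862, 0.06, 0.502]
force: [-1.2, -0.1, -5.5]
gripper_width: 0.6
gripper_force: 1.9
```

```bash
python3 st.py; python3 - <<'E'
from h import *
grab('wrist','w3.png');grab('scene','s3.png')
c=np.zeros((300,800,3),np.uint8);c[:300,:480]=cv2.resize(cv2.imread('pics/w3.png'),(480,300));c[:,480:]=cv2.resize(cv2.imread('pics/s3.png')[120:270,270:430],(320,300))
cv2.imwrite('pics/c4.png',c)
E
```

```text
18.4333 [-0.3    0.212  2.391  2.439  0.593 -1.191] [611.2 -63.  184.1] z [ 0.863  0.111 -0.494] x [0.488 0.074 0.87 ] y [ 0.133 -0.991  0.009]
tip mach [-12.7 -29.1 184.1] F mach [-1.2  0.  -5.5] M [-0.27  1.62 -0.07]
```

View pics/c4.png

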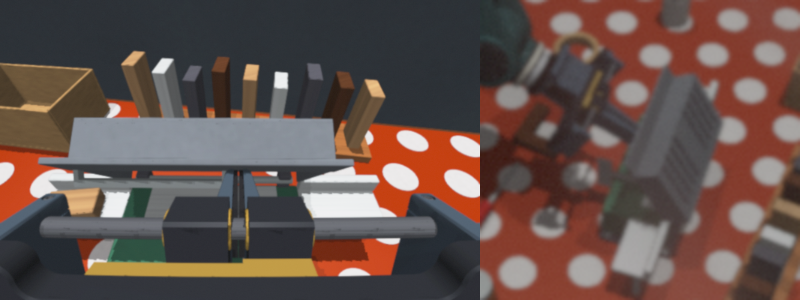

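>>> {"op": "step_arm", "data": {"targets": [[[0.0044, 0, 0.0024, 0], [0.0044, 0, 0.0024, 0], [0.0044, 0, 0.0024, 0], [0.0044, 0, 0.0024, 0], [0.004, 0, 0.003, 0], [0.004, 0, 0.003, 0], [0.004, 0, 0.003, 0], [0.004, 0, 0.003, 0]]]}}

```text
clock: 19.2
position: [646.3, -58.1, 202.5]
ee_rot: [-0.03, 0.862, 0.06, 0.502]
force: [-2.1, -0.2, -3.1]
gripper_width: 0.4
gripper_force: 1.4
```

>>> {"op": "step_arm", "data": {"targets": [[[0.0036, 0, 0.0036, 0], [0.0036, 0, 0.0036, 0], [0.0036, 0, 0.0036, 0], [0.0036, 0, 0.0036, 0]]]}}

```text
clock: 19.53
position: [665.9, -55.5, 207.9]
ee_rot: [-0.03, 0.862, 0.06, 0.502]
force: [-2.1, -1.3, -2.4]
gripper_width: 0.8
gripper_force: 1.2
```

```bash
python3 st.py; python3 - <<'E'
from h import *
grab('wrist','w4.png');grab('scene','s4.png')
c=np.zeros((300,800,3),np.uint8);c[:300,:480]=cv2.resize(cv2.imread('pics/w4.png'),(480,300));c[:,480:]=cv2.resize(cv2.imread('pics/s4.png')[120:270,270:430],(320,300))
cv2.imwrite('pics/c5.png',c)
E
```

```text
19.5333 [-0.247  0.225  2.293  2.429  0.509 -1.127] [665.9 -55.5 207.9] z [ 0.863  0.111 -0.494] x [0.488 0.074 0.87 ] y [ 0.133 -0.991  0.009]
tip mach [ 42.5 -28.4 207.9] F mach [-2.2 -1.  -2.4] M [-0.14  1.17 -0.06]
```

View pics/c5.png

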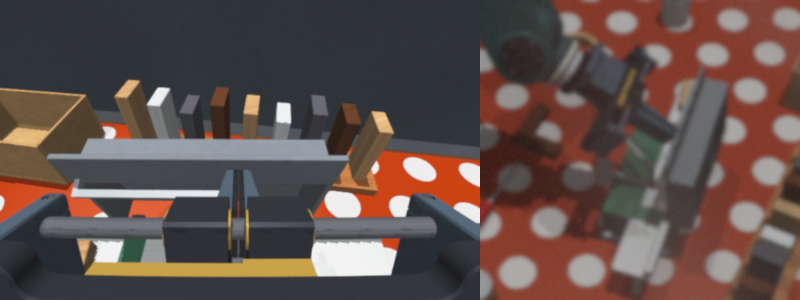

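```bash
cat > ang.py <<'E'
from h import *
from plan import *
import sys
f=sys.argv[1];obs=np.array(eval(sys.argv[2]))*4/3
w=load(f);E=np.eye(4);E[:3,:3]=R.as_matrix();E[:3,3]=p;E=E@w['mount']
for b in np.arange(1.2,1.8,.05):
    P=[m(65-150*np.cos(b),y,85+150*np.sin(b)) for y in(110,-110)];u=proj(w,P,E);print(round(b-.32,2),u.round().tolist(),'obs',obs.round().tolist())
E
python3 ang.py w4.png "[[48,155],[348,158]]"
```

```text
19.6333 [-0.247  0.225  2.293  2.429  0.51  -1.127] [666.4 -55.4 208.5] z [ 0.863  0.111 -0.492] x [0.487 0.074 0.87 ] y [ 0.133 -0.991  0.01 ]
0.88 [[35.0, 285.0], [489.0, 292.0]] obs [[64.0, 207.0], [464.0, 211.0]]
0.93 [[40.0, 270.0], [486.0, 276.0]] obs [[64.0, 207.0], [464.0, 211.0]]
0.98 [[46.0, 255.0], [483.0, 261.0]] obs [[64.0, 207.0], [464.0, 211.0]]
1.03 [[51.0, 241.0], [479.0, 247.0]] obs [[64.0, 207.0], [464.0, 211.0]]
1.08 [[57.0, 228.0], [476.0, 234.0]] obs [[64.0, 207.0], [464.0, 211.0]]
1.13 [[64.0, 216.0], [472.0, 222.0]] obs [[64.0, 207.0], [464.0, 211.0]]
1.18 [[70.0, 205.0], [468.0, 210.0]] obs [[64.0, 207.0], [464.0, 211.0]]
1.23 [[76.0, 195.0], [464.0, 200.0]] obs [[64.0, 207.0], [464.0, 211.0]]
1.28 [[83.0, 186.0], [460.0, 191.0]] obs [[64.0, 207.0], [464.0, 211.0]]
1.33 [[89.0, 178.0], [456.0, 182.0]] obs [[64.0, 207.0], [464.0, 211.0]]
1.38 [[96.0, 170.0], [453.0, 175.0]] obs [[64.0, 207.0], [464.0, 211.0]]
1.43 [[102.0, 164.0], [449.0, 168.0]] obs [[64.0, 207.0], [464.0, 211.0]]
1.48 [[108.0, 158.0], [445.0, 162.0]] obs [[64.0, 207.0], [464.0, 211.0]]
```

>>> {"op": "step_arm", "data": {"targets": [[[0.0024, 0, 0.0035, 0], [0.0024, 0, 0.0035, 0], [0.0024, 0, 0.0035, 0], [0.0024, 0, 0.0035, 0], [0, 0, 0, 0]]]}}

```text
clock: 20.05
position: [682.9, -53.2, 209.4]
ee_rot: [-0.029, 0.862, 0.06, 0.502]
force: [-1.1, -0.4, -0.3]
gripper_width: 0.4
gripper_force: 0.2
```

>>> {"op": "step_arm", "data": {"targets": [[[-0.0015, 0, -0.0026, 0], [-0.0015, 0, -0.0026, 0], [-0.003, 0, -0.0052, 0], [-0.005, 0, -0.0087, 0], [-0.005, 0, -0.0087, 0], [-0.005, 0, -0.0087, 0], [-0.005, 0, -0.0087, 0], [-0.003, 0, -0.005, 0], [0, 0, 0, 0], [0, 0, 0, 0]]]}}

```text
clock: 20.88
position: [624.5, -61.2, 209.0]
ee_rot: [-0.029, 0.862, 0.06, 0.502]
force: [0.2, 0.2, 0.7]
gripper_width: 0.3
gripper_force: 0.0
```

```bash
python3 st.py; python3 - <<'E'
from h import *
grab('wrist','w5.png');grab('scene','s5.png');grab('top','t5.png')
c=np.zeros((300,800,3),np.uint8);c[:300,:480]=cv2.resize(cv2.imread('pics/w5.png'),(480,300));c[:,480:]=cv2.resize(cv2.imread('pics/t5.png')[115:275,225:405],(320,300))
cv2.imwrite('pics/c6.png',c)
E
```

```text
20.8833 [-0.286  0.167  2.367  2.389  0.536 -1.117] [624.5 -61.2 209. ] z [ 0.863  0.111 -0.493] x [0.488 0.074 0.87 ] y [ 0.133 -0.991  0.009]
tip mach [  0.8 -29.  209. ] F mach [0.2 0.2 0.7] M [-0.1   0.62  0.01]
```

View pics/c6.png

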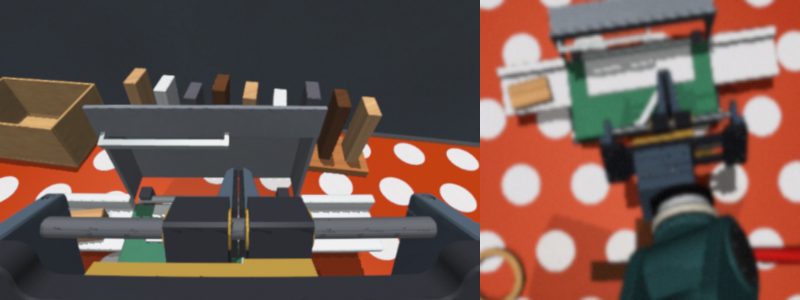

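```bash
python3 ang.py w5.png "[[85,107],[326,109]]"
```

```text
21.0333 [-0.285  0.168  2.366  2.389  0.536 -1.117] [625.1 -61.  209. ] z [ 0.863  0.111 -0.493] x [0.488 0.074 0.87 ] y [ 0.133 -0.991  0.009]
0.88 [[77.0, 220.0], [462.0, 225.0]] obs [[113.0, 143.0], [435.0, 145.0]]
0.93 [[81.0, 208.0], [460.0, 213.0]] obs [[113.0, 143.0], [435.0, 145.0]]
0.98 [[85.0, 196.0], [458.0, 201.0]] obs [[113.0, 143.0], [435.0, 145.0]]
1.03 [[89.0, 186.0], [455.0, 190.0]] obs [[113.0, 143.0], [435.0, 145.0]]
1.08 [[94.0, 176.0], [453.0, 180.0]] obs [[113.0, 143.0], [435.0, 145.0]]
1.13 [[99.0, 166.0], [450.0, 170.0]] obs [[113.0, 143.0], [435.0, 145.0]]
1.18 [[103.0, 158.0], [447.0, 162.0]] obs [[113.0, 143.0], [435.0, 145.0]]
1.23 [[108.0, 150.0], [444.0, 154.0]] obs [[113.0, 143.0], [435.0, 145.0]]
1.28 [[113.0, 143.0], [441.0, 147.0]] obs [[113.0, 143.0], [435.0, 145.0]]
1.33 [[118.0, 137.0], [438.0, 140.0]] obs [[113.0, 143.0], [435.0, 145.0]]
1.38 [[123.0, 131.0], [435.0, 135.0]] obs [[113.0, 143.0], [435.0, 145.0]]
1.43 [[128.0, 127.0], [433.0, 130.0]] obs [[113.0, 143.0], [435.0, 145.0]]
1.48 [[133.0, 123.0], [430.0, 126.0]] obs [[113.0, 143.0], [435.0, 145.0]]
```

```bash
python3 -c "
from rig import job
print(job.finish_job())"
```

```text
the job is handed in; nothing more can be done
None
```

The job is handed in: I pushed the catch aside to the left, lifted the hood and swung it upright to about 1.28 rad. It stood by itself after I let go, no reading passed 12 N, and it took 21 s.

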